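Nest the blocking chucks and send them to the next station

ROBOT

A 6-joint arm with a two-finger parallel gripper is mounted at the origin on the work surface. World frame = base frame: x ahead of the robot, y to its left, z up, the work surface at z = 0. Lengths are in m, angles in rad, forces in N, time in s.
With the tool pointing down it reaches from about 0.35 to 0.85 m from the base axis. Payload 8.1 kg.
Tool frame: the origin (TCP) lies between the finger pads; the fingertips stand 8 mm ahead of it and the grasp point (between the pads) lies 11 mm behind it; z points along the fingers, y is the line along which they close (so a half turn about z gives the same grasp; the last joint's range is limited). The gripper opens to 85 mm and grips with 20 to 120 N. Pads are 22 mm wide; open, the fingers measure 114 mm over their backs; the gripper's body (76 mm by 85 mm) begins 54 mm behind the grasp point. The pads swing forward as they close: fully open they stand 13 mm farther back than shut.
Start: joints at [1.186, 0.13, 1.488, -0, 1.523, -0.085], TCP at [0.177, 0.573, 0.203] pointing down, gripper open.
Joint ranges: [-2.96, 2.96], [-0.89, 2.26], [0.02, 2.5], [-1.34, 4.48], [0, 2.73], [-2.66, 2.66]. Speed limits (rad/s): [2.39, 2.39, 2.79, 3.14, 3.14, 3.14].

INTERFACE

Orientations are given as a rotation vector (axis times angle).
In Python, from workcell import readout, viewer, hand_in gives the robot as it stands. The module is installed in compiled form; this text tells all that it offers.
- The arm moves only by the tool move_arm, never from a script. Its argument "motion" is a list of rows, each an object of numbers: "dx", "dy", "dz": the shift along the world's x, y, z in m; "turn": the turn about the world's z in rad. A call has 1 to 12 rows; each row shifts and turns the commanded pose from where the row before left it; what a row does not reach is not made up. A row lasts 1/8 s, in which the tool goes at most 62.5 mm and 10.7 degrees, less where a joint would pass 70% of its speed; a pose out of reach is approached as far as the arm can. A call is refused whole if a number of a shift passes 0.0625 or a number of a turn 0.188, either way. A call with a gripper value outside its range is refused whole. "jaw" is the closure, from -1 (fully open) to 1 (shut), set as the call begins (left out, the last holds). The fingers move at their own pace and stop on an object; the grip force is fixed at half the most. Time passes only in rows, so rows that do not move let the fingers close. It gives the time, the measured TCP pose, the force, the opening and the grip force at its end, in the units of the state.
- readout.get_obs(): the state, without advancing time (a new reading comes with each control period).
- viewer.read_camera(name): name is "side" or "top" or "wrist"; returns a dict with "pixels" (400x640x3 uint8, red, green, blue), "depth" (400x640 float32, m along the optical axis (not along the pixel's ray), 0 where there is no reading), "fx", "fy", "cx", "cy" (pixels), "cam_to_world" (4x4, takes a point from camera to world coordinates); the wrist camera has in their place "mount" (4x4, takes a point from camera to tool coordinates, whose origin is the TCP and whose axes are the flange's). Camera axes: x right, y up, looking along -z (the intrinsics and any distortion apply to the point x, -y, -z); pixel columns grow to the right and rows downward; lengths in m; the calibration is good to about 2 mm. The wrist camera is an equidistant fisheye: a pixel r from the principal point sees the ray r / f radians off the axis. A picture is of the moment at which its call begins: read the wrist's pose just before it.
- hand_in(): hands the job in; it is judged then, once.
The state is a dict: "time": time; "qpos": joint angles; "qvel": joint speeds; "joint_torque": joint torques, N m; "tool_pos": TCP position; "orientation": TCP orientation; "wrist_force": force on the tool from outside, world axes, zero at the start; "torque": the same for the moment, N m; "gripper_width": finger opening in m; "grip_force": force on a finger pad.
Only numpy, scipy, OpenCV 4.12 (cv2) and the standard library are available. Lean on these libraries where they do the work, as an engineer would, in place of code of your own. Each camera call takes 0.05 s, during which the arm holds its last target. There are 200 camera calls.

TASK

Nest the two loose ceramic blocking chucks, mouth up, one after the other into the chuck that is mounted on the shuttle, so that the three form one stack with each chuck's four lugs dropped fully down into the notches of the chuck below. Once the whole stack is home, move the shuttle along the slide until it clicks into the detent at the far (right-hand) end, stack and all, and let go. Leave the glass blank and the spherometer where they stand and do not press the red start button.

Things in the scene. Friction and masses are not known exactly. Their poses are not given: they have to be found in the camera images.
- chuck_a: loose grey ceramic chuck (about 0.15 kg), a hollow round cup standing mouth up, 56 mm high. Origin: centre of its underside; z up its axis. Outside 32 mm across below, 38 at 4 mm height, widening to 49 at 31 mm; then a shoulder to a straight collar, 60 across, from 38 mm up to the rim at 56. Wall 3.5 mm, mouth 53 mm. Equal to chuck_b and to the mounted chuck; either goes first
- chuck_b: the other loose chuck, same shape and frame. Each has four notches 12 mm wide, 8 mm deep in the rim, on its own +x, +y, -x, -y axes, and right below them four lugs 7 mm wide on the outside, from 23 to 31 mm height, out to 30 mm from the axis. Home in the chuck below, its underside is 25 mm above the lower underside; lugs riding on the rim instead, 33 mm
- rim_a (a point): centre of chuck_a's rim, 56 mm above its underside. Grip the collar across its outside (60 mm), between the notches, fingertips 2 to 23 mm below the rim, so that they clear the chuck below. With its lugs on the lower rim a chuck can be turned, with 2 mm side play; the pattern repeats every 90 degrees; within about 4.5 degrees of agreement it drops 8 mm
- rim_b (a point): centre of chuck_b's rim, 56 mm above its underside. The chucks are rigid and smooth: at a 25 N grip they slip a little in the fingers under each press, at about 45 N hardly; they do not break
- nest (a point): on the shuttle: centre of the rim of the mounted chuck (mouth up, rim 90 mm above the bench). It is clamped and cannot turn, at an angle about its axis that differs every time and is NOT given by this point's orientation: find it by turning a chuck on it with light pressure, or by looking. Home, the first chuck's underside is 31 mm below this point, the second's 6 mm below
- shuttle (a joint): travel of the shuttle (m): starts at 0 to 0.03, grows to the robot's right; at 0.140 a spring ball in the bed clicks into a slot under the shuttle (detent); end stop at 0.143. Drag about 2 N; getting onto the ball near 0.07 takes about 10 N, leaving the detent about 10 N
- post (a point): centre of the top of the shuttle's upright steel post, 18 mm in diameter, 51 mm tall, top 85 mm above the bench, 105 mm left of the nest's axis. This point's -y axis is the direction of travel. Pinch it from above or push it; the finished stack beside it is 140 mm high, so turn the gripper's narrow side to the stack
- blank: bystander: round glass blank, 62 mm across, 12 mm thick, lying flat; origin at the centre of its underside; leave alone
- spherometer: bystander: stubby steel spherometer on three feet, 60 mm across, 62 mm tall; origin at the centre below; leave alone
- start_button (a joint): bystander: red push button on a grey housing, travel 6 mm, 0 = not pressed; leave alone
Not all that is in view belongs to the job. Leave any blue or orange look-alike of the chuck_b alone.

How it is judged:
By the outcome, as a careful person would: the job done as asked, in the order asked, and still so for the second after the job is handed in, with the robot touching nothing.
It also fails if it takes over 72 s, if anything falls off the work surface, if the arm or the gripper's body presses on something with over 40 N, if the wrist force passes 120 N, or if a joint passes its speed limit or range.

## Working session

There is one attempt and no reset: what is moved stays moved. The work goes in short steps, Python scripts to look and compute and a tool call to move; the robot and the scene stay as the last step left them, time stands still between calls to the robot, and variables do not carry over. Pictures are saved under pics/ and viewed, at most 10 in all, crops included, and the job is handed in when it is done.

Besides the shell and the picture viewer there is one more tool, called after "Request:" as name(argument=value, ...), one argument or row to a line, values as JSON. move_arm: Moves the arm, as the interface text tells. Its arguments: {"type":"object","properties":{"motion":{"type":"array"},"jaw":{"type":"number"}},"required":["motion"]}

```bash
mkdir -p pics; cat > h.py <<'E'
import numpy as np, cv2
from workcell import readout, viewer
def cam(n):
    c=viewer.read_camera(n); return c
def save(c,f): cv2.imwrite('pics/'+f, c['pixels'][:,:,::-1])
def cloud(c):
    d=c['depth']; v,u=np.mgrid[0:400,0:640]
    p=np.stack([(u-c['cx'])/c['fx']*d,-(v-c['cy'])/c['fy']*d,-d,np.ones_like(d)],-1)
    return (p@np.array(c['cam_to_world']).T)[...,:3]
E
python3 - <<'E'
from h import *
o=readout.get_obs();print(o)
for n in('top','side'):
    c=cam(n);save(c,n+'0.png');print(n,c['fx'],c['fy'],c['cx'],c['cy'],c.keys());print(np.round(c['cam_to_world'],3))
    np.savez(n+'0.npz',p=c['pixels'],d=c['depth'],w=cloud(c))
E
```

```text
{'time': 0.0, 'qpos': array([ 1.18562059e+00,  1.31156008e-01,  1.48926044e+00,  1.01814837e-05,
        1.52303948e+00, -8.53621628e-02]), 'qvel': array([ 0.00035074, -0.00124277,  0.00198544,  0.00026813,  0.00012373,
        0.00095183]), 'joint_torque': array([ 1.06679952e-03, -5.69373465e+01, -5.00575483e+01, -7.66836195e-06,
        1.40819780e-02, -5.09187896e-05]), 'tool_pos': array([0.1769297 , 0.57268534, 0.20215793]), 'orientation': array([-4.69118417e-01, -3.10591907e+00,  2.84206082e-03]), 'wrist_force': array([ 0.49103423,  0.17954147, -0.57635173]), 'torque': array([ 0.04005933, -0.01243783, -0.04522069]), 'grip_force': 0.0, 'gripper_width': 0.08509093960823379}
top 500.97186403325696 500.97186403325696 319.69033262235024 196.6196033940357 dict_keys(['pixels', 'depth', 'fx', 'fy', 'cx', 'cy', 'cam_to_world'])
[[ 0.014  0.999 -0.05   0.467]
 [-1.     0.014  0.003  0.071]
 [ 0.003  0.05   0.999  1.085]
 [ 0.     0.     0.     1.   ]]
side 500.61711429066975 500.61711429066975 317.967751229411 193.9923170407724 dict_keys(['pixels', 'depth', 'fx', 'fy', 'cx', 'cy', 'cam_to_world'])
[[-0.992  0.082 -0.091  0.447]
 [-0.122 -0.685  0.718  0.811]
 [-0.004  0.724  0.69   0.818]
 [ 0.     0.     0.     1.   ]]
```

View pics/top0.png

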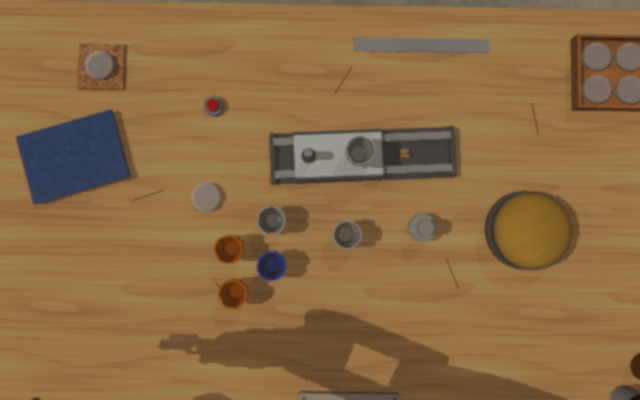

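View pics/side0.png

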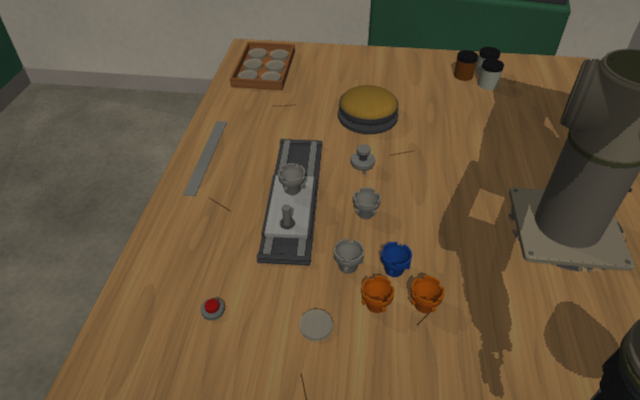

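Top picture: grey chucks are at (271,220) and (347,235), and the mounted one is at (360,151) with its post at (308,155). The look-alikes are blue (271,266) and orange (229,249) and (233,294). Also grey are the spherometer (423,228) and the blank (207,197). Only the two grey open cups fit the description, and I'll confirm them in an enlarged crop.

```bash
python3 - <<'E'
from h import *
t=np.load('top0.npz');w=t['w'];p=t['p']
for n,(u,v),z0,z1 in [('A',(271,220),.050,.062),('B',(347,235),.050,.062),('nest',(360,151),.083,.097),('post',(308,155),.078,.092)]:
    r=22
    q=w[v-r:v+r,u-r:u+r].reshape(-1,3); m=(q[:,2]>z0)&(q[:,2]<z1)
    q=q[m]; (cx,cy),rad=cv2.minEnclosingCircle((q[:,:2]*1000).astype(np.float32))
    ctr=np.linalg.lstsq(np.c_[2*q[:,:2],np.ones(len(q))],(q[:,:2]**2).sum(1),rcond=None)[0][:2]
    print(n,len(q),'enc',cx,cy,rad,'fit',ctr,'zmed',np.median(q[:,2]))
for n,(u,v) in [('bench',(320,300)),('blank',(207,197)),('sph',(423,228)),('railL',(275,155)),('railR',(450,150))]: print(n,w[v,u])
# bed axis direction from post / nest; side camera too
s=np.load('side0.npz');w=s['w']
for n,(u,v),z0,z1 in [('A',(349,253),.050,.062),('B',(367,202),.050,.062),('nest',(292,180),.083,.097),('post',(288,215),.078,.092)]:
    r=24
    q=w[v-r:v+r,u-r:u+r].reshape(-1,3); q=q[(q[:,2]>z0)&(q[:,2]<z1)]
    (cx,cy),rad=cv2.minEnclosingCircle((q[:,:2]*1000).astype(np.float32));print('side',n,len(q),cx,cy,rad)
a=cv2.resize(p[120:280,200:400][:,:,::-1],None,fx=4,fy=4,interpolation=cv2.INTER_CUBIC)
cv2.imwrite('pics/crop1.png',a[:600])
c=cam('wrist');save(c,'w0.png');print({k:c[k] for k in('fx','cx','cy')},np.round(c['mount'],4))
E
```

```text
A 129 enc 469.53448486328125 168.0601043701172 29.922895431518555 fit [0.46949777 0.16790288] zmed 0.0559242392436794
B 115 enc 442.1672668457031 12.029635429382324 29.853801727294922 fit [0.44223035 0.01223987] zmed 0.055972280672085706
nest 144 enc 612.2599487304688 -11.15748405456543 29.980371475219727 fit [ 0.61191863 -0.01098835] zmed 0.08924244191424868
post 61 enc 606.5339965820312 92.97441101074219 8.834741592407227 fit [0.60616895 0.09317573] zmed 0.08482823165840392
bench [ 0.29903371  0.06373138 -0.00147213]
blank [0.51636653 0.30856951 0.01409028]
sph [ 0.45725244 -0.14385811  0.06190865]
railL [0.60873409 0.16486644 0.01460061]
railR [ 0.62442684 -0.21000376  0.01921031]
side A 191 467.2942810058594 169.20249938964844 32.084999084472656
side B 153 440.68585205078125 12.19838809967041 32.3486328125
side nest 170 613.1509399414062 -9.151785850524902 32.2458610534668
side post 58 606.3665161132812 94.6263656616211 9.244425773620605
{'fx': 309.70691628693146, 'cx': 317.28149136167826, 'cy': 200.3107921547299} [[-3.000e-04  9.619e-01  2.734e-01  6.840e-02]
 [ 1.000e+00  3.000e-04  1.000e-04 -1.000e-04]
 [-0.000e+00  2.734e-01 -9.619e-01 -1.711e-01]
 [ 0.000e+00  0.000e+00  0.000e+00  1.000e+00]]
```

View pics/crop1.png

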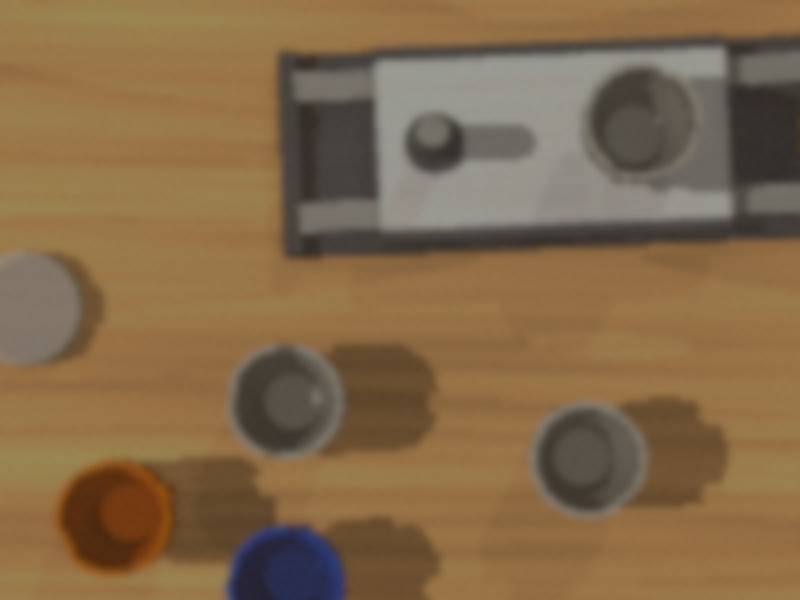

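Confirmed: the grey cups at crop (288,400), A, and (590,458), B, are the loose chucks. The orange and blue ones are decoys, and the mounted chuck is at (640,122). Next I'll get notch phases from depth.

```bash
cat >> h.py <<'E'
def phase(w,c,zr,tag=''):
    d=w[...,:2]-c; r=np.hypot(d[...,0],d[...,1]); th=np.arctan2(d[...,1],d[...,0]); z=w[...,2]
    ring=(r>.0262)&(r<.0305)&(z>zr-.025)
    rim=ring&(z>zr-.004)&(z<zr+.004)
    b=(np.degrees(th)%90)
    h=np.histogram(b[rim],18,(0,90))[0]; 
    f=np.exp(4j*th[rim]).mean(); ang=(np.degrees(np.angle(-f))/4)%90
    print(tag,'rim',rim.sum(),'hist',h,'notch angle mod90 %.1f amp %.2f'%(ang,abs(f)))
E
python3 - <<'E'
from h import *
w=np.load('top0.npz')['w']
phase(w,(.4695,.168),.056,'A');phase(w,(.4422,.0122),.056,'B');phase(w,(.612,-.011),.090,'nest')
E
```

```text
A rim 117 hist [ 0  6  8  8  8 10  6  9  7 10  9  8 10  9  6  0  2  1] notch angle mod90 86.5 amp 0.27
B rim 102 hist [7 8 8 7 8 8 6 0 0 0 0 4 9 5 8 7 8 9] notch angle mod90 46.4 amp 0.32
nest rim 116 hist [ 7  8  7 11  9  9  9  9  8  6  9  7  0  0  0  0  6 11] notch angle mod90 69.1 amp 0.31
```

Request:
move_arm(
  motion=[
    {"dx":0.036,"dy":-0.05},
    {"dx":0.036,"dy":-0.05},
    {"dx":0.036,"dy":-0.05},
    {"dx":0.036,"dy":-0.05},
    {"dx":0.036,"dy":-0.05},
    {"dx":0.036,"dy":-0.05},
    {"dx":0.036,"dy":-0.05},
    {"dx":0.04,"dy":-0.055,"dz":-0.03},
    {"dz":-0.03},
    {},
  ],
  jaw=-1,
)

```text
invalid input at $.motion[0]: expected keys dx, dy, dz, turn
```

Request:
move_arm(
  motion=[
    {"dx":0.0325,"dy":-0.045,"dz":0,"turn":-0.06},
    {"dx":0.0325,"dy":-0.045,"dz":0,"turn":-0.06},
    {"dx":0.0325,"dy":-0.045,"dz":0,"turn":-0.06},
    {"dx":0.0325,"dy":-0.045,"dz":0,"turn":-0.06},
    {"dx":0.0325,"dy":-0.045,"dz":0,"turn":-0.06},
    {"dx":0.0325,"dy":-0.045,"dz":0,"turn":-0.06},
    {"dx":0.0325,"dy":-0.045,"dz":0,"turn":-0.06},
    {"dx":0.0325,"dy":-0.045,"dz":-0.03,"turn":-0.06},
    {"dx":0.0325,"dy":-0.045,"dz":-0.03,"turn":-0.06},
    {"dx":0,"dy":0,"dz":0,"turn":0},
  ],
  jaw=-1,
)

```text
time: 1.4
tool_pos: [0.4686, 0.1654, 0.1405]
orientation: [-1.287, -2.862, 0.006]
wrist_force: [-0.7, 0.6, 1.0]
gripper_width: 0.0856
grip_force: 0.0
```

```bash
cat >> h.py <<'E'
from scipy.spatial.transform import Rotation as R
def wcloud():
    o=readout.get_obs(); c=cam('wrist'); d=c['depth']; v,u=np.mgrid[0:400,0:640]
    x=u-c['cx'];y=v-c['cy'];r=np.hypot(x,y)+1e-9;t=r/c['fx'];s=np.tan(np.clip(t,0,1.5))*d/r
    p=np.stack([x*s,-y*s,-d],-1); M=np.array(c['mount']); p=p@M[:3,:3].T+M[:3,3]
    return c,o,p@R.from_rotvec(o['orientation']).as_matrix().T+o['tool_pos']
def ring(w,g,zr,dz=.005):
    m=(np.abs(w[...,2]-zr)<dz)&(np.hypot(w[...,0]-g[0],w[...,1]-g[1])<.045); q=w[m][:,:2]
    for _ in range(4):
        A=np.linalg.lstsq(np.c_[2*q,np.ones(len(q))],(q**2).sum(1),rcond=None)[0]; c=A[:2]
        rr=np.hypot(*(q-c).T); q=q[(rr>.0255)&(rr<.032)] if (abs(rr-.028)<.006).sum()>50 else q
    return c,np.sqrt(A[2]+c@c),len(q)
E
python3 - <<'E'
from h import *
c,o,w=wcloud();save(c,'w1.png');q=ring(w,(.4695,.168),.056);print(q);phase(w,q[0],.056)
m=np.hypot(w[...,0]-.4695,w[...,1]-.168)<.035;print(np.percentile(w[m][:,2],[1,50,95,99]))
E
```

```text
(array([0.47021865, 0.16773078]), np.float64(0.028126261031832557), 745)
 rim 691 hist [ 0 34 52 52 52 49 54 52 49 54 52 57 45 53 36  0  0  0] notch angle mod90 85.2 amp 0.31
[-1.92998541e-05  2.57133589e-01  2.71587458e-01  2.73291867e-01]
```

View pics/w1.png

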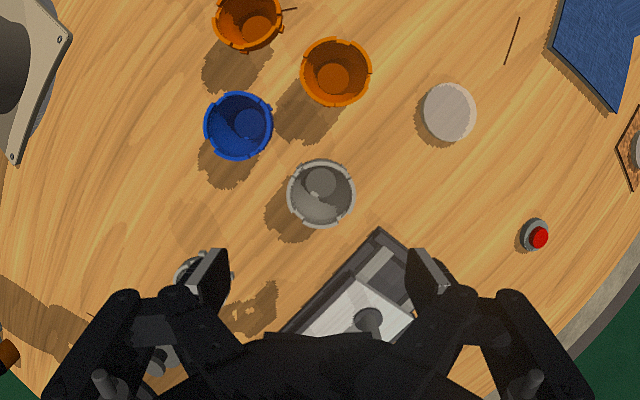

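Wrist view: chuck A is at (320,193), between and ahead of the open fingers, and free of the blue and orange look-alikes. Its notch angle is 85.2°. Next I descend and grip.

Request:
move_arm(
  motion=[
    {"dx":0.002,"dy":0.002,"dz":-0.03,"turn":0},
    {"dx":0,"dy":0,"dz":-0.035,"turn":0},
    {"dx":0,"dy":0,"dz":-0.03,"turn":0},
    {"dx":0,"dy":0,"dz":0,"turn":0},
  ],
)

```text
time: 1.95
tool_pos: [0.4686, 0.1718, 0.047]
orientation: [-1.277, -2.867, 0.004]
wrist_force: [-0.6, 0.4, 0.2]
gripper_width: 0.0852
grip_force: 0.0
```

Request:
move_arm(
  motion=[
    {"dx":0,"dy":0,"dz":0,"turn":0},
    {"dx":0,"dy":0,"dz":0,"turn":0},
    {"dx":0,"dy":0,"dz":0,"turn":0},
    {"dx":0,"dy":0,"dz":0,"turn":0},
  ],
  jaw=1,
)

```text
time: 2.45
tool_pos: [0.4715, 0.1712, 0.0494]
orientation: [1.28, 2.868, 0.001]
wrist_force: [0.3, 0.7, -0.2]
gripper_width: 0.0124
grip_force: 0.0
```

```bash
python3 - <<'E'
from h import *
o=readout.get_obs();print(o['tool_pos'],o['gripper_width'])
c=cam('side');save(c,'s1.png');w=cloud(c)
print(ring(w,(.4695,.168),.056))
c,o,w=wcloud();save(c,'w2.png');print(o['tool_pos'],o['time'],o['gripper_width'])
c,o,w=wcloud();print(o['tool_pos'],o['time'],o['gripper_width'])
E
```

```text
[0.47150099 0.17118753 0.04938634] 0.012378318548198085
(array([0.46946717, 0.16918584]), np.float64(0.02832752027753443), 121)
[0.47134504 0.17113424 0.04918135] 2.5 0.004954054924021062
[0.47122666 0.17109297 0.04901905] 2.55 0.0005077824106367551
```

View pics/w2.png

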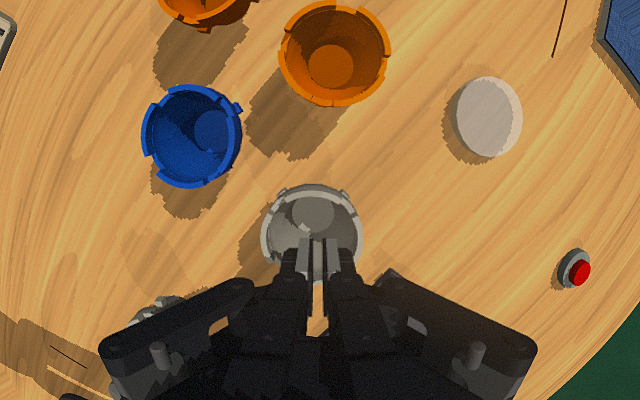

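The fingers closed above the rim and the chuck is undisturbed, with its centre at pixel (312,230). Next I'll lift, open, and measure where the tips really are.

Request:
move_arm(
  motion=[
    {"dx":0,"dy":0,"dz":0.03,"turn":0},
    {"dx":0,"dy":0,"dz":0.03,"turn":0},
    {"dx":0,"dy":0,"dz":0,"turn":0},
  ],
)

```text
time: 2.98
tool_pos: [0.4732, 0.1716, 0.1117]
orientation: [1.279, 2.865, 0.005]
wrist_force: [0.6, -0.0, 0.9]
gripper_width: -0.0
grip_force: 0.0
```

Request:
move_arm(
  motion=[
    {"dx":0,"dy":0,"dz":0,"turn":0},
    {"dx":0,"dy":0,"dz":0,"turn":0},
    {"dx":0,"dy":0,"dz":0,"turn":0},
    {"dx":0,"dy":0,"dz":0,"turn":0},
  ],
  jaw=-0.6,
)

```text
time: 3.48
tool_pos: [0.4707, 0.171, 0.1082]
orientation: [-1.28, -2.868, 0.001]
wrist_force: [0.2, 0.3, -0.7]
gripper_width: 0.0682
grip_force: 0.0
```

```bash
cat >> h.py <<'E'
def tips(o,w):
    T=(w-o['tool_pos'])@R.from_rotvec(o['orientation']).as_matrix()
    for s in(-1,1):
        m=(abs(T[...,0])<.014)&(s*T[...,1]>0)&(abs(T[...,1])<.06)&(T[...,2]>-.06)&(T[...,2]<.022)
        q=T[m]
        if len(q):print('finger',s,len(q),'max z %.4f'%np.percentile(q[:,2],99),'y inner %.4f'%(s*np.percentile(s*q[:,1],2)), 'x',np.percentile(q[:,0],[2,98]).round(4))
E
python3 - <<'E'
from h import *
c,o,w=wcloud();print(o['tool_pos'],o['gripper_width'],o['qvel'].round(3));tips(o,w);q=ring(w,(.4695,.168),.056);print(q);phase(w,q[0],.056)
E
```

```text
[0.47072623 0.17100833 0.1082172 ] 0.06823481592366847 [-0.001 -0.002 -0.005 -0.002  0.001 -0.001]
finger -1 1011 max z -0.0364 y inner -0.0334 x [-0.0111  0.0106]
finger 1 986 max z -0.0363 y inner 0.0340 x [-0.0109  0.0106]
(array([0.47015361, 0.16778413]), np.float64(0.02812143435286874), 965)
 rim 907 hist [ 0 48 66 60 71 66 70 69 62 70 65 67 71 70 52  0  0  0] notch angle mod90 85.7 amp 0.30
```

```bash
python3 - <<'E'
from h import *
c,o,w=wcloud();save(c,'w3.png')
T=(w-o['tool_pos'])@R.from_rotvec(o['orientation']).as_matrix()
m=(abs(T[...,0])<.03)&(abs(T[...,1])<.07)&(T[...,2]<.03)
for s in(-1,1):
    q=T[m&(s*T[...,1]>0)]; print(len(q),np.sort(q[:,2])[-5:])
v,u=np.nonzero(m);print(u.min(),u.max(),v.min(),v.max())
for col in (225,235,245,390,400,410): print(col,[tuple(T[r,col].round(3)) for r in range(235,330,12)])
E
```

```text
21691 [-0.03600856 -0.0359708  -0.03588042 -0.03567251 -0.03497741]
21865 [-0.03593666 -0.03592297 -0.03580311 -0.03562772 -0.03554916]
53 582 243 399
225 [(np.float64(-0.047), np.float64(-0.092), np.float64(0.107)), (np.float64(-0.06), np.float64(-0.094), np.float64(0.108)), (np.float64(0.011), np.float64(-0.039), np.float64(-0.058)), (np.float64(0.011), np.float64(-0.036), np.float64(-0.068)), (np.float64(0.008), np.float64(-0.035), np.float64(-0.073)), (np.float64(0.003), np.float64(-0.035), np.float64(-0.074)), (np.float64(0.016), np.float64(-0.026), np.float64(-0.1)), (np.float64(0.016), np.float64(-0.025), np.float64(-0.105))]
235 [(np.float64(-0.046), np.float64(-0.081), np.float64(0.107)), (np.float64(0.01), np.float64(-0.037), np.float64(-0.044)), (np.float64(0.01), np.float64(-0.034), np.float64(-0.057)), (np.float64(0.007), np.float64(-0.034), np.float64(-0.062)), (np.float64(0.002), np.float64(-0.034), np.float64(-0.062)), (np.float64(-0.002), np.float64(-0.034), np.float64(-0.065)), (np.float64(-0.007), np.float64(-0.034), np.float64(-0.067)), (np.float64(0.016), np.floa
[... 1280 characters left out ...]
loat64(0.035), np.float64(-0.062)), (np.float64(-0.002), np.float64(0.035), np.float64(-0.065)), (np.float64(-0.006), np.float64(0.034), np.float64(-0.069)), (np.float64(0.017), np.float64(0.023), np.float64(-0.106))]
410 [(np.float64(-0.047), np.float64(0.093), np.float64(0.107)), (np.float64(-0.06), np.float64(0.095), np.float64(0.108)), (np.float64(0.011), np.float64(0.039), np.float64(-0.058)), (np.float64(0.01), np.float64(0.037), np.float64(-0.066)), (np.float64(0.008), np.float64(0.036), np.float64(-0.073)), (np.float64(0.003), np.float64(0.036), np.float64(-0.074)), (np.float64(0.016), np.float64(0.027), np.float64(-0.099)), (np.float64(0.017), np.float64(0.025), np.float64(-0.106))]
```

View pics/w3.png

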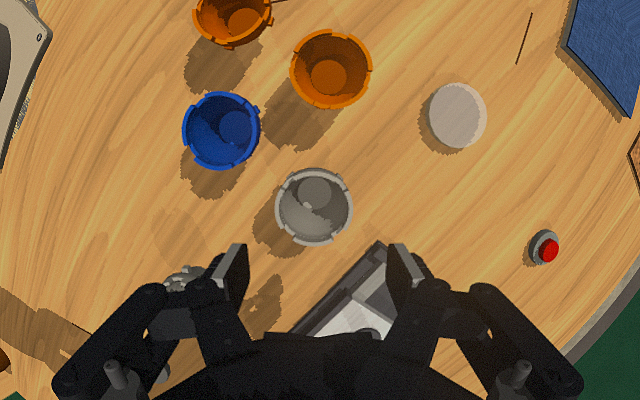

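The picture and depth agree that the pads' lower ends are about 36 mm behind the TCP, not ahead of it. The chuck is at (313,206) between them. I trust the measurement, so the TCP must go about 40 mm lower, to z of about 0.006.

Request:
move_arm(
  motion=[
    {"dx":-0.0006,"dy":-0.0032,"dz":0,"turn":0},
    {"dx":0,"dy":0,"dz":-0.03,"turn":0},
    {"dx":0,"dy":0,"dz":-0.03,"turn":0},
    {"dx":0,"dy":0,"dz":-0.02,"turn":0},
    {"dx":0,"dy":0,"dz":0,"turn":0},
    {"dx":0,"dy":0,"dz":0,"turn":0},
    {"dx":0,"dy":0,"dz":0,"turn":0},
  ],
  jaw=-1,
)

```text
time: 4.45
tool_pos: [0.4716, 0.1681, 0.0302]
orientation: [1.28, 2.867, 0.002]
wrist_force: [1.3, -0.2, 0.6]
gripper_width: 0.0858
grip_force: 0.0
```

```bash
python3 - <<'E'
from h import *
c,o,w=wcloud();print(o['tool_pos'],o['gripper_width'],o['wrist_force']);tips(o,w)
q=ring(w,(.4695,.168),.056);print(q)
T=(w-o['tool_pos'])@R.from_rotvec(o['orientation']).as_matrix()
m=(abs(T[...,0])<.02)&(abs(T[...,1])>.035)&(abs(T[...,1])<.06)&(T[...,2]<.0);print(np.sort(T[m][:,2])[-5:])
E
```

```text
[0.47161162 0.16812711 0.03018598] 0.08583928884907656 [ 1.30716102 -0.23102876  0.57860918]
finger -1 2490 max z 0.0203 y inner -0.0137 x [-0.0134  0.0123]
finger 1 2452 max z 0.0206 y inner 0.0112 x [-0.0135  0.0128]
(array([0.47003838, 0.1680263 ]), np.float64(0.02802741722673983), 2179)
[-0.04148419 -0.04140928 -0.04125109 -0.04111014 -0.04108801]
```

Request:
move_arm(
  motion=[
    {"dx":-0.0015,"dy":0,"dz":-0.012,"turn":0},
    {"dx":0,"dy":0,"dz":-0.012,"turn":0},
    {"dx":0,"dy":0,"dz":0,"turn":0},
    {"dx":0,"dy":0,"dz":0,"turn":0},
  ],
)

```text
time: 5.0
tool_pos: [0.4687, 0.1678, 0.0045]
orientation: [-1.281, -2.868, 0.001]
wrist_force: [0.0, 0.1, 0.0]
gripper_width: 0.0854
grip_force: 0.0
```

Request:
move_arm(
  motion=[
    {"dx":0,"dy":0,"dz":0,"turn":0},
    {"dx":0,"dy":0,"dz":0,"turn":0},
    {"dx":0,"dy":0,"dz":0,"turn":0},
    {"dx":0,"dy":0,"dz":0,"turn":0},
  ],
  jaw=1,
)

```text
time: 5.5
tool_pos: [0.4698, 0.1681, 0.0056]
orientation: [1.28, 2.867, 0.002]
wrist_force: [-0.0, 0.4, 6.0]
gripper_width: 0.058
grip_force: 65.0
```

Request:
move_arm(
  motion=[
    {"dx":0,"dy":0,"dz":0.03,"turn":0},
    {"dx":0,"dy":0,"dz":0.05,"turn":0},
    {"dx":0,"dy":0,"dz":0.05,"turn":0},
    {"dx":0.0285,"dy":-0.0358,"dz":0,"turn":-0.057},
    {"dx":0.0285,"dy":-0.0358,"dz":0,"turn":-0.057},
    {"dx":0.0285,"dy":-0.0358,"dz":0,"turn":-0.057},
    {"dx":0.0285,"dy":-0.0358,"dz":0,"turn":-0.057},
    {"dx":0.0285,"dy":-0.0358,"dz":0,"turn":-0.057},
    {"dx":0,"dy":0,"dz":0,"turn":0},
    {"dx":0,"dy":0,"dz":0,"turn":0},
    {"dx":0,"dy":0,"dz":0,"turn":0},
  ],
)

```text
time: 6.88
tool_pos: [0.6108, -0.0101, 0.1345]
orientation: [-1.673, -2.658, 0.0]
wrist_force: [-0.3, -0.0, -1.0]
gripper_width: 0.0581
grip_force: 65.1
```

```bash
python3 - <<'E'
from h import *
c,o,w=wcloud();print(o['tool_pos'],o['orientation'],o['gripper_width'],o['wrist_force'])
zu=o['tool_pos'][2]-.0056
q=ring(w,o['tool_pos'],zu+.056,.006);print('held',q);phase(w,q[0],zu+.056,'held')
print('nest',ring(w,(.6122,-.011),.09)); phase(w,(.6122,-.011),.09,'nest')
c=cam('side');w=cloud(c);print('nest side',ring(w,(.6122,-.011),.09));phase(w,(.6122,-.011),.09,'nest side')
w=np.load('side0.npz')['w'];q=ring(w,(.6122,-.011),.09);print('nest side0',q);phase(w,q[0],.09,'nest side')
E
```

```text
[ 0.6107528  -0.01010877  0.13449386] [-1.67300585e+00 -2.65810289e+00  2.08236985e-04] 0.058148611714607175 [-0.25865063 -0.03935736 -1.03430923]
held (array([ 0.61131416, -0.00988499]), np.float64(0.028247500716490324), 3380)
held rim 2667 hist [197 203 199 200 192 184 199 207 213 189 206  99   0   0   0   9 187 183] notch angle mod90 69.2 amp 0.30
nest (array([ 0.61296699, -0.01123528]), np.float64(0.02797039810416846), 419)
nest rim 342 hist [28 30 23 18 13 18 21 30 30 33 33  8  0  0  0  2 27 28] notch angle mod90 70.4 amp 0.22
nest side (array([ 0.61218767, -0.01012972]), np.float64(0.028437329126044845), 119)
nest side rim 86 hist [ 5  3  9  8  4  7  7  3  6  5  8  5  0  0  0  0  6 10] notch angle mod90 66.4 amp 0.25
nest side0 (array([ 0.61203604, -0.01013676]), np.float64(0.02846638025232512), 119)
nest side rim 97 hist [ 7  6  8  7  4  9  4  8  5  8  7  5  0  0  0  0  6 13] notch angle mod90 65.9 amp 0.24
```

Request:
move_arm(
  motion=[
    {"dx":0.0014,"dy":-0.001,"dz":0,"turn":0},
    {"dx":0,"dy":0,"dz":-0.03,"turn":0},
    {"dx":0,"dy":0,"dz":-0.025,"turn":0},
    {"dx":0,"dy":0,"dz":-0.005,"turn":0},
    {"dx":0,"dy":0,"dz":-0.003,"turn":0},
    {"dx":0,"dy":0,"dz":-0.002,"turn":0},
    {"dx":0,"dy":0,"dz":-0.002,"turn":0},
    {"dx":0,"dy":0,"dz":0,"turn":0},
  ],
)

```text
time: 7.98
tool_pos: [0.6131, -0.0121, 0.0681]
orientation: [1.675, 2.657, 0.0]
wrist_force: [0.0, -1.0, -1.9]
gripper_width: 0.058
grip_force: 65.1
```

Request:
move_arm(
  motion=[
    {"dx":0,"dy":0,"dz":-0.002,"turn":0},
    {"dx":0,"dy":0,"dz":-0.001,"turn":0},
    {"dx":0,"dy":0,"dz":-0.001,"turn":0},
    {"dx":0,"dy":0,"dz":0,"turn":0},
    {"dx":0,"dy":0,"dz":0,"turn":0},
  ],
)

```text
time: 8.6
tool_pos: [0.613, -0.0121, 0.0646]
orientation: [1.675, 2.657, 0.0]
wrist_force: [-3.1, -0.1, 6.1]
gripper_width: 0.0579
grip_force: 65.9
```

Request:
move_arm(
  motion=[
    {"dx":0,"dy":0,"dz":0,"turn":0},
    {"dx":0,"dy":0,"dz":0,"turn":0},
    {"dx":0,"dy":0,"dz":0,"turn":0},
    {"dx":0,"dy":0,"dz":0.03,"turn":0},
    {"dx":0,"dy":0,"dz":0.04,"turn":0},
    {"dx":-0.0425,"dy":0.006,"dz":0,"turn":-0.1},
    {"dx":-0.0425,"dy":0.006,"dz":0,"turn":-0.1},
    {"dx":-0.0425,"dy":0.006,"dz":-0.02,"turn":-0.1},
    {"dx":-0.0425,"dy":0.006,"dz":-0.03,"turn":-0.12},
    {"dx":0,"dy":0,"dz":-0.02,"turn":0},
    {"dx":0,"dy":0,"dz":0,"turn":0},
    {"dx":0,"dy":0,"dz":0,"turn":0},
  ],
  jaw=-1,
)

```text
time: 10.1
tool_pos: [0.4442, 0.0117, 0.0651]
orientation: [2.191, 2.249, 0.002]
wrist_force: [-0.4, -0.3, 1.0]
gripper_width: 0.0858
grip_force: 0.0
```

```bash
python3 - <<'E'
from h import *
c,o,w=wcloud();print(o['tool_pos'],o['orientation'],o['gripper_width'],o['wrist_force'])
q=ring(w,(.4422,.0122),.056);print('B',q);phase(w,q[0],.056,'B')
for n in('top','side'):
    c=cam(n);w=cloud(c)
    for z in(.115,.123):
        q=ring(w,(.6122,-.011),z,.004);print(n,z,q)
    phase(w,(.6122,-.011),.115,n)
    m=np.hypot(w[...,0]-.6122,w[...,1]+.011)<.035;print(np.percentile(w[m][:,2],[90,99]))
E
```

```text
[0.44415679 0.01174309 0.06505629] [2.19131626e+00 2.24918608e+00 1.84533111e-03] 0.08577437103938029 [-0.35889333 -0.25970482  0.96787148]
B (array([0.44309358, 0.01188243]), np.float64(0.02810912508949665), 1508)
B rim 1355 hist [ 99 107  99 101  96 105  82   0   0   0   0  65 104 101 100 100  97  99] notch angle mod90 45.4 amp 0.30
top 0.115 (array([ 0.61275491, -0.012126  ]), np.float64(0.028003821019426948), 127)
top 0.123 (array([0., 0.]), np.float64(0.0), 0)
top rim 108 hist [6 9 8 7 9 9 8 9 9 7 9 2 0 0 0 1 6 9] notch angle mod90 69.4 amp 0.34
[0.11284999 0.11694247]
side 0.115 (array([ 0.61285473, -0.0110727 ]), np.float64(0.02843898207979456), 120)
side 0.123 (array([0., 0.]), np.float64(0.0), 0)
side rim 102 hist [ 5  5  9  5  9  8  4  8  4 10 10  5  0  0  0  2  7 11] notch angle mod90 69.5 amp 0.23
[0.11159009 0.11708705]
```

The first chuck is home, with its rim at 0.115. Next is B.

Request:
move_arm(
  motion=[
    {"dx":-0.001,"dy":0,"dz":-0.03,"turn":0},
    {"dx":0,"dy":0,"dz":-0.03,"turn":0},
    {"dx":0,"dy":0,"dz":0,"turn":0},
    {"dx":0,"dy":0,"dz":0,"turn":0},
    {"dx":0,"dy":0,"dz":0,"turn":0},
  ],
)

```text
time: 10.88
tool_pos: [0.4434, 0.0118, 0.0055]
orientation: [2.191, 2.249, 0.003]
wrist_force: [-0.0, -0.7, -0.2]
gripper_width: 0.0853
grip_force: 0.0
```

Request:
move_arm(
  motion=[
    {"dx":0,"dy":0,"dz":0,"turn":0},
    {"dx":0,"dy":0,"dz":0,"turn":0},
    {"dx":0,"dy":0,"dz":0,"turn":0},
    {"dx":0,"dy":0,"dz":0,"turn":0},
  ],
  jaw=1,
)

```text
time: 11.38
tool_pos: [0.4427, 0.0118, 0.005]
orientation: [2.192, 2.249, 0.001]
wrist_force: [-2.3, 0.3, 7.7]
gripper_width: 0.0585
grip_force: 64.1
```

Request:
move_arm(
  motion=[
    {"dx":0,"dy":0,"dz":0.03,"turn":0},
    {"dx":0,"dy":0,"dz":0.06,"turn":0},
    {"dx":0,"dy":0,"dz":0.06,"turn":0},
    {"dx":0.0425,"dy":-0.0059,"dz":0,"turn":0.105},
    {"dx":0.0425,"dy":-0.0059,"dz":0,"turn":0.105},
    {"dx":0.0425,"dy":-0.0059,"dz":0,"turn":0.105},
    {"dx":0.0425,"dy":-0.0059,"dz":0,"turn":0.104},
    {"dx":0,"dy":0,"dz":0,"turn":0},
    {"dx":0,"dy":0,"dz":0,"turn":0},
    {"dx":0,"dy":0,"dz":0,"turn":0},
  ],
)

```text
time: 12.62
tool_pos: [0.6112, -0.0115, 0.1542]
orientation: [1.677, 2.656, 0.0]
wrist_force: [0.1, 0.5, -1.0]
gripper_width: 0.0583
grip_force: 65.1
```

```bash
python3 - <<'E'
from h import *
c,o,w=wcloud();print(o['tool_pos'],o['orientation'],o['gripper_width'],o['wrist_force'])
zu=o['tool_pos'][2]-.005
q=ring(w,o['tool_pos'],zu+.056,.006);print('held',q);phase(w,q[0],zu+.056,'held')
q=ring(w,(.6128,-.0115),.115);print('nest',q); phase(w,(.6128,-.0115),.115,'nest')
E
```

```text
[ 0.61119554 -0.01149963  0.15420576] [1.67694188e+00 2.65632610e+00 2.25431279e-04] 0.05828887501571291 [ 0.08346775  0.45296139 -1.04921172]
held (array([ 0.61165701, -0.01117181]), np.float64(0.028269783339470906), 3413)
held rim 2705 hist [198 203 192 207 191 195 194 215 218 192 192 139   0   0   0   1 172 196] notch angle mod90 69.8 amp 0.30
nest (array([ 0.61385378, -0.01206858]), np.float64(0.028038913999186163), 445)
nest rim 332 hist [28 29 25 12 16 16 23 27 31 29 30  5  0  0  0  6 27 28] notch angle mod90 68.4 amp 0.22
```

Request:
move_arm(
  motion=[
    {"dx":0.0018,"dy":-0.0008,"dz":0,"turn":0},
    {"dx":0,"dy":0,"dz":-0.03,"turn":0},
    {"dx":0,"dy":0,"dz":-0.022,"turn":0},
    {"dx":0,"dy":0,"dz":-0.004,"turn":0},
    {"dx":0,"dy":0,"dz":-0.002,"turn":0},
    {"dx":0,"dy":0,"dz":-0.002,"turn":0},
    {"dx":0,"dy":0,"dz":-0.002,"turn":0},
    {"dx":0,"dy":0,"dz":0,"turn":0},
  ],
)

```text
time: 13.68
tool_pos: [0.6138, -0.0125, 0.092]
orientation: [1.676, 2.657, 0.0]
wrist_force: [0.0, -0.6, -0.1]
gripper_width: 0.0588
grip_force: 65.1
```

Request:
move_arm(
  motion=[
    {"dx":0,"dy":0,"dz":-0.0015,"turn":0},
    {"dx":0,"dy":0,"dz":-0.001,"turn":0},
    {"dx":0,"dy":0,"dz":-0.001,"turn":0},
    {"dx":0,"dy":0,"dz":0,"turn":0},
    {"dx":0,"dy":0,"dz":0,"turn":0},
  ],
)

```text
time: 14.3
tool_pos: [0.6138, -0.0125, 0.0889]
orientation: [1.676, 2.656, 0.0]
wrist_force: [-2.7, 0.3, 5.5]
gripper_width: 0.0583
grip_force: 65.7
```

Request:
move_arm(
  motion=[
    {"dx":0,"dy":0,"dz":0,"turn":0},
    {"dx":0,"dy":0,"dz":0,"turn":0},
    {"dx":0,"dy":0,"dz":0,"turn":0},
    {"dx":0,"dy":0,"dz":0.03,"turn":0},
    {"dx":0,"dy":0,"dz":0.045,"turn":0},
    {"dx":-0.002,"dy":0.035,"dz":0,"turn":-0.13},
    {"dx":-0.002,"dy":0.035,"dz":0,"turn":-0.13},
    {"dx":-0.002,"dy":0.035,"dz":0,"turn":-0.13},
    {"dx":0,"dy":0,"dz":0,"turn":0},
    {"dx":0,"dy":0,"dz":0,"turn":0},
  ],
  jaw=-1,
)

```text
time: 15.55
tool_pos: [0.6077, 0.0922, 0.1631]
orientation: [2.157, 2.284, -0.001]
wrist_force: [0.0, 0.4, -0.5]
gripper_width: 0.0858
grip_force: 0.0
```

```bash
python3 - <<'E'
from h import *
c,o,w=wcloud();print(o['tool_pos'],o['orientation'],o['gripper_width'],o['wrist_force'])
m=(abs(w[...,2]-.085)<.004)&(np.hypot(w[...,0]-.607,w[...,1]-.093)<.02);q=w[m];print('post w',len(q),cv2.minEnclosingCircle((q[:,:2]*1000).astype(np.float32)) if len(q) else 0)
for n in('top','side'):
    c=cam(n);w=cloud(c)
    for z in(.140,.148): print(n,z,ring(w,(.613,-.012),z,.004))
    phase(w,(.613,-.012),.14,n)
    b=np.abs(w[...,2]-.034)<.003; 
E
```

```text
[0.60765089 0.09223852 0.1631299 ] [ 2.15725043e+00  2.28356960e+00 -5.86929162e-04] 0.08576312978075241 [ 0.0160815   0.40262893 -0.47320148]
post w 346 ((607.8153076171875, 93.4069595336914), 9.078287124633789)
top 0.14 (array([ 0.61340438, -0.01409822]), np.float64(0.026929843009735457), 49)
top 0.148 (array([0., 0.]), np.float64(0.0), 0)
top rim 48 hist [2 3 2 2 3 2 7 4 5 7 4 3 0 0 0 0 2 2] notch angle mod90 80.6 amp 0.42
side 0.14 (array([ 0.61374793, -0.01171047]), np.float64(0.028381639494916473), 115)
side 0.148 (array([0., 0.]), np.float64(0.0), 0)
side rim 95 hist [ 8  7  4  7  6  6  6  7  8  8 12  2  0  0  0  1  2 11] notch angle mod90 71.6 amp 0.25
```

The stack is home, with its rim at 0.140. Next I pinch the post.

Request:
move_arm(
  motion=[
    {"dx":0,"dy":0.001,"dz":-0.04,"turn":0},
    {"dx":0,"dy":0,"dz":-0.04,"turn":0},
    {"dx":0,"dy":0,"dz":-0.035,"turn":0},
    {"dx":0,"dy":0,"dz":-0.02,"turn":0},
    {"dx":0,"dy":0,"dz":0,"turn":0},
    {"dx":0,"dy":0,"dz":0,"turn":0},
  ],
)

```text
time: 16.45
tool_pos: [0.609, 0.0934, 0.03]
orientation: [2.159, 2.28, 0.003]
wrist_force: [-0.2, 0.4, 0.0]
gripper_width: 0.0854
grip_force: 0.0
```

Request:
move_arm(
  motion=[
    {"dx":0,"dy":0,"dz":0,"turn":0},
    {"dx":0,"dy":0,"dz":0,"turn":0},
    {"dx":0,"dy":0,"dz":0,"turn":0},
    {"dx":0,"dy":0,"dz":0,"turn":0},
    {"dx":0,"dy":0,"dz":0,"turn":0},
  ],
  jaw=1,
)

```text
time: 17.08
tool_pos: [0.6067, 0.0935, 0.0287]
orientation: [-2.158, -2.281, 0.002]
wrist_force: [-7.2, -0.1, 8.0]
gripper_width: 0.0161
grip_force: 58.5
```

Request:
move_arm(
  motion=[
    {"dx":0.0002,"dy":-0.004,"dz":0,"turn":0},
    {"dx":0.0004,"dy":-0.007,"dz":0,"turn":0},
    {"dx":0.0004,"dy":-0.007,"dz":0,"turn":0},
    {"dx":0.0004,"dy":-0.007,"dz":0,"turn":0},
    {"dx":0.0004,"dy":-0.007,"dz":0,"turn":0},
    {"dx":0.0004,"dy":-0.007,"dz":0,"turn":0},
    {"dx":0.0004,"dy":-0.007,"dz":0,"turn":0},
    {"dx":0.0002,"dy":-0.004,"dz":0,"turn":0},
    {"dx":0,"dy":0,"dz":0,"turn":0},
  ],
)

```text
time: 18.2
tool_pos: [0.6094, 0.0451, 0.0287]
orientation: [-2.157, -2.28, -0.0]
wrist_force: [-7.1, 6.3, 8.5]
gripper_width: 0.016
grip_force: 58.8
```

Request:
move_arm(
  motion=[
    {"dx":0.0002,"dy":-0.004,"dz":0,"turn":0},
    {"dx":0.0004,"dy":-0.007,"dz":0,"turn":0},
    {"dx":0.0004,"dy":-0.007,"dz":0,"turn":0},
    {"dx":0.0004,"dy":-0.007,"dz":0,"turn":0},
    {"dx":0.0004,"dy":-0.007,"dz":0,"turn":0},
    {"dx":0.0004,"dy":-0.007,"dz":0,"turn":0},
    {"dx":0.0004,"dy":-0.007,"dz":0,"turn":0},
    {"dx":0.0003,"dy":-0.006,"dz":0,"turn":0},
    {"dx":0,"dy":0,"dz":0,"turn":0},
  ],
)

```text
time: 19.32
tool_pos: [0.6124, -0.0088, 0.0287]
orientation: [-2.159, -2.281, 0.003]
wrist_force: [-8.1, -1.1, 8.5]
gripper_width: 0.0162
grip_force: 58.8
```

Request:
move_arm(
  motion=[
    {"dx":0.0002,"dy":-0.004,"dz":0,"turn":0},
    {"dx":0.0003,"dy":-0.005,"dz":0,"turn":0},
    {"dx":0.0003,"dy":-0.005,"dz":0,"turn":0},
    {"dx":0.0003,"dy":-0.005,"dz":0,"turn":0},
    {"dx":0.0002,"dy":-0.003,"dz":0,"turn":0},
    {"dx":0,"dy":0,"dz":0,"turn":0},
  ],
)

```text
time: 20.08
tool_pos: [0.6135, -0.029, 0.0287]
orientation: [-2.157, -2.28, 0.0]
wrist_force: [-8.9, 6.8, 9.0]
gripper_width: 0.0162
grip_force: 59.0
```

```bash
python3 - <<'E'
from h import *
c=cam('top');save(c,'t2.png');w=cloud(c);p=c['pixels'].astype(int)
print(ring(w,(.618,-.13),.14,.004))
b=(abs(w[...,2]-.034)<.004)&(w[...,0]>.55)&(w[...,0]<.67)&(w[...,1]<.2)&(w[...,1]>-.25);q=w[b];print('plate y',np.percentile(q[:,1],[1,99]))
w0=np.load('top0.npz')['w'];b=(abs(w0[...,2]-.034)<.004)&(w0[...,0]>.55)&(w0[...,0]<.67)&(w0[...,1]<.2)&(w0[...,1]>-.25);print(np.percentile(w0[b][:,1],[1,99]))
b=(abs(w0[...,2]-.018)<.006)&(w0[...,0]>.6)&(w0[...,0]<.64)&(w0[...,1]<.2)&(w0[...,1]>-.25);print('bed',np.percentile(w0[b][:,1],[0,1,99]))
E
```

```text
(array([ 0.59976185, -0.11361256]), np.float64(0.003677373827032561), 12)
plate y [-0.13645577 -0.0081085 ]
[-0.06041343  0.12181762]
bed [-0.22123711 -0.2202577   0.17759595]
```

Request:
move_arm(
  motion=[
    {"dx":0.0001,"dy":-0.002,"dz":0,"turn":0},
    {"dx":0.0001,"dy":-0.002,"dz":0,"turn":0},
    {"dx":0,"dy":0,"dz":0,"turn":0},
  ],
)

```text
time: 20.5
tool_pos: [0.6135, -0.0302, 0.0287]
orientation: [-2.154, -2.279, -0.003]
wrist_force: [-9.9, 17.7, 10.5]
gripper_width: 0.0161
grip_force: 59.2
```

Request:
move_arm(
  motion=[
    {"dx":0.0001,"dy":-0.002,"dz":0,"turn":0},
    {"dx":0,"dy":0,"dz":0,"turn":0},
  ],
)

```text
time: 20.75
tool_pos: [0.6135, -0.0302, 0.0287]
orientation: [-2.152, -2.278, -0.006]
wrist_force: [-10.2, 26.3, 12.7]
gripper_width: 0.0163
grip_force: 59.3
```

Request:
move_arm(
  motion=[
    {"dx":0.0001,"dy":-0.002,"dz":0,"turn":0},
    {"dx":0,"dy":0,"dz":0,"turn":0},
  ],
)

```text
time: 21.0
tool_pos: [0.6135, -0.0302, 0.0287]
orientation: [-2.149, -2.277, -0.009]
wrist_force: [-10.8, 34.1, 14.4]
gripper_width: 0.0161
grip_force: 59.4
```

Request:
move_arm(
  motion=[
    {"dx":0.0001,"dy":-0.002,"dz":0,"turn":0},
    {"dx":0,"dy":0,"dz":0,"turn":0},
  ],
)

```text
time: 21.25
tool_pos: [0.6135, -0.0302, 0.0287]
orientation: [-2.147, -2.277, -0.011]
wrist_force: [-10.4, 41.7, 15.5]
gripper_width: 0.0165
grip_force: 59.6
```

The post stalls at 42 N, which is the end stop (0.143), and the plate gaps at both bed ends agree. I'll ease back about 3 mm to the detent.

Request:
move_arm(
  motion=[
    {"dx":-0.0003,"dy":0.004,"dz":0,"turn":0},
    {"dx":-0.0002,"dy":0.004,"dz":0,"turn":0},
    {"dx":0,"dy":0,"dz":0,"turn":0},
    {"dx":0,"dy":0,"dz":0,"turn":0},
  ],
)

```text
time: 21.75
tool_pos: [0.6135, -0.0303, 0.0287]
orientation: [-2.156, -2.28, -0.0]
wrist_force: [-7.9, 9.6, 9.9]
gripper_width: 0.016
grip_force: 58.9
```

Request:
move_arm(
  motion=[
    {"dx":0,"dy":0.001,"dz":0,"turn":0},
    {"dx":0,"dy":0,"dz":0,"turn":0},
    {"dx":0,"dy":0,"dz":0,"turn":0},
  ],
)

```text
time: 22.12
tool_pos: [0.6135, -0.0303, 0.0287]
orientation: [-2.157, -2.28, 0.001]
wrist_force: [-9.6, 4.7, 9.0]
gripper_width: 0.0161
grip_force: 58.9
```

Request:
move_arm(
  motion=[
    {"dx":0,"dy":0.001,"dz":0,"turn":0},
    {"dx":0,"dy":0,"dz":0,"turn":0},
    {"dx":0,"dy":0,"dz":0,"turn":0},
  ],
)

```text
time: 22.5
tool_pos: [0.6135, -0.0302, 0.0287]
orientation: [-2.158, -2.281, 0.002]
wrist_force: [-8.2, 0.9, 8.3]
gripper_width: 0.0161
grip_force: 58.8
```

Request:
move_arm(
  motion=[
    {"dx":0,"dy":0.001,"dz":0,"turn":0},
    {"dx":0,"dy":0,"dz":0,"turn":0},
    {"dx":0,"dy":0,"dz":0,"turn":0},
  ],
)

```text
time: 22.88
tool_pos: [0.6135, -0.0296, 0.0287]
orientation: [-2.158, -2.281, 0.003]
wrist_force: [-7.9, -0.5, 8.3]
gripper_width: 0.0164
grip_force: 58.8
```

Request:
move_arm(
  motion=[
    {"dx":0,"dy":0.001,"dz":0,"turn":0},
    {"dx":0,"dy":0,"dz":0,"turn":0},
    {"dx":0,"dy":0,"dz":0,"turn":0},
  ],
)

```text
time: 23.25
tool_pos: [0.6134, -0.0284, 0.0287]
orientation: [-2.158, -2.28, 0.003]
wrist_force: [-9.4, 0.3, 9.2]
gripper_width: 0.0162
grip_force: 58.9
```

Request:
move_arm(
  motion=[
    {"dx":0,"dy":0.001,"dz":0,"turn":0},
    {"dx":0,"dy":0,"dz":0,"turn":0},
    {"dx":0,"dy":0,"dz":0,"turn":0},
  ],
)

```text
time: 23.62
tool_pos: [0.6134, -0.0278, 0.0287]
orientation: [-2.158, -2.281, 0.003]
wrist_force: [-9.5, -0.4, 9.9]
gripper_width: 0.0164
grip_force: 58.9
```

Request:
move_arm(
  motion=[
    {"dx":0,"dy":0.0005,"dz":0,"turn":0},
    {"dx":0,"dy":0,"dz":0,"turn":0},
    {"dx":0,"dy":0,"dz":0,"turn":0},
  ],
)

```text
time: 24.0
tool_pos: [0.6134, -0.0275, 0.0287]
orientation: [-2.158, -2.281, 0.004]
wrist_force: [-9.7, -1.7, 9.5]
gripper_width: 0.0166
grip_force: 58.9
```

Request:
move_arm(
  motion=[
    {"dx":0,"dy":0.001,"dz":0,"turn":0},
    {"dx":0,"dy":0,"dz":0,"turn":0},
    {"dx":0,"dy":0,"dz":0,"turn":0},
  ],
)

```text
time: 24.38
tool_pos: [0.6133, -0.0266, 0.0287]
orientation: [-2.159, -2.28, 0.004]
wrist_force: [-9.3, -1.6, 9.4]
gripper_width: 0.0164
grip_force: 58.9
```

Request:
move_arm(
  motion=[
    {"dx":0,"dy":0.0008,"dz":0,"turn":0},
    {"dx":0,"dy":0,"dz":0,"turn":0},
    {"dx":0,"dy":0,"dz":0,"turn":0},
  ],
)

```text
time: 24.75
tool_pos: [0.6133, -0.0263, 0.0287]
orientation: [-2.159, -2.281, 0.005]
wrist_force: [-9.2, -5.4, 9.5]
gripper_width: 0.0164
grip_force: 58.9
```

Request:
move_arm(
  motion=[
    {"dx":0,"dy":0.0008,"dz":0,"turn":0},
    {"dx":0,"dy":0,"dz":0,"turn":0},
    {"dx":0,"dy":0,"dz":0,"turn":0},
  ],
)

```text
time: 25.12
tool_pos: [0.6133, -0.0261, 0.0287]
orientation: [-2.16, -2.281, 0.006]
wrist_force: [-8.9, -6.8, 9.8]
gripper_width: 0.0163
grip_force: 58.9
```

Resistance rises sharply at -0.0262, so the ball is in the slot and the detent is confirmed. I'll re-centre at about -0.0272 and release.

Request:
move_arm(
  motion=[
    {"dx":0,"dy":-0.0015,"dz":0,"turn":0},
    {"dx":0,"dy":-0.0015,"dz":0,"turn":0},
    {"dx":0,"dy":0,"dz":0,"turn":0},
    {"dx":0,"dy":0,"dz":0,"turn":0},
  ],
)

```text
time: 25.62
tool_pos: [0.6134, -0.0274, 0.0287]
orientation: [-2.158, -2.28, 0.003]
wrist_force: [-10.2, -1.3, 9.4]
gripper_width: 0.0161
grip_force: 58.9
```

Request:
move_arm(
  motion=[
    {"dx":0,"dy":0,"dz":0,"turn":0},
    {"dx":0,"dy":0,"dz":0,"turn":0},
    {"dx":0,"dy":0,"dz":0,"turn":0},
    {"dx":0,"dy":0,"dz":0,"turn":0},
    {"dx":0,"dy":0,"dz":0.03,"turn":0},
    {"dx":0,"dy":0,"dz":0.05,"turn":0},
    {"dx":0,"dy":0,"dz":0.05,"turn":0},
    {"dx":-0.04,"dy":0.04,"dz":0.03,"turn":0},
    {"dx":-0.05,"dy":0.03,"dz":0,"turn":0},
    {"dx":-0.05,"dy":0.03,"dz":0,"turn":0},
    {"dx":0,"dy":0,"dz":0,"turn":0},
    {"dx":0,"dy":0,"dz":0,"turn":0},
  ],
  jaw=-1,
)

```text
time: 27.12
tool_pos: [0.4761, 0.0717, 0.1881]
orientation: [2.158, 2.281, 0.002]
wrist_force: [0.5, 0.1, -0.7]
gripper_width: 0.0854
grip_force: 0.0
```

```bash
python3 - <<'E'
from h import *
for n in('top','side'):
    c=cam(n);w=cloud(c);save(c,n+'9.png')
    q=ring(w,(.619,-.132),.14,.004);print(n,q);phase(w,(.6195,-.133),.14,n)
    m=(abs(w[...,2]-.085)<.004)&(np.hypot(w[...,0]-.612,w[...,1]+.027)<.02);q=w[m];print('post',cv2.minEnclosingCircle((q[:,:2]*1000).astype(np.float32)) if len(q) else 0)
    if n=='top':
        b=(abs(w[...,2]-.034)<.004)&(w[...,0]>.55)&(w[...,0]<.67)&(w[...,1]<.2)&(w[...,1]>-.25);print(np.percentile(w[b][:,1],[1,99]))
E
```

```text
top (array([ 0.61998286, -0.13337079]), np.float64(0.02833759987789255), 144)
top rim 137 hist [10 10  9 12  9 10 10 10 10 10 12  5  0  0  0  0  9 11] notch angle mod90 68.9 amp 0.29
post ((612.5677490234375, -27.636486053466797), 9.000694274902344)
[-0.18078645  0.00132879]
side (array([ 0.6205662 , -0.13243043]), np.float64(0.028469248719389162), 94)
side rim 74 hist [3 6 5 6 8 5 7 4 3 5 4 6 1 0 0 3 3 5] notch angle mod90 69.6 amp 0.30
post ((612.2401123046875, -26.718576431274414), 9.511317253112793)
```

View pics/side9.png

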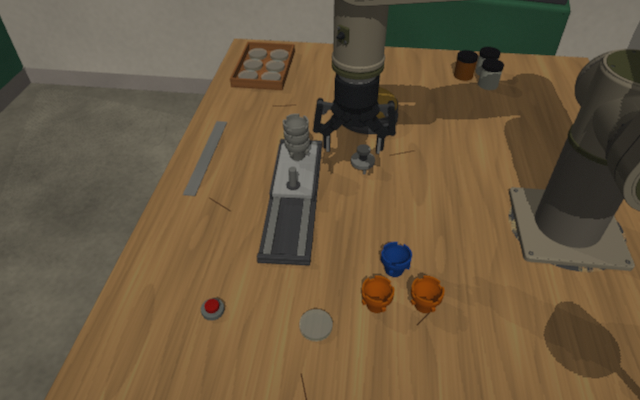

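The final side view shows the three-chuck stack at (295,135) on the shuttle, which is at the far end. The post at (292,178) is free, the gripper is clear, and the blank, spherometer and button are untouched.

```bash
python3 -c "
from workcell import hand_in
print(hand_in())"
```

```text
the job is handed in; nothing more can be done
None
```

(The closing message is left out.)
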